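# Stow the spray can along the kerb in the clear organiser

## Robot

A 6-joint arm with a two-finger parallel gripper is mounted at the origin on the work surface. World frame = base frame: x ahead of the robot, y to its left, z up, the work surface at z = 0. Lengths are in m, angles in rad, forces in N, time in s.
With the tool pointing down it reaches from about 0.35 to 1 m from the base axis. Payload 7.1 kg.
Tool frame: the origin (TCP) lies at the very end of the fingers, on their centre line; the grasp point (between the pads) lies 19 mm behind it; z points along the fingers, y is the direction in which the jaws open and shut (so a half turn about z gives the same grasp; the last joint's range is limited). The gripper opens to 85 mm and grips with 20 to 120 N. Pads are 22 mm wide; open, the fingers measure 114 mm over their backs; the gripper's body (76 mm by 85 mm) begins 54 mm behind the grasp point. The pads swing forward as they close: fully open they stand 13 mm farther back than shut.
Start: joints at [1.203, 0.423, 1.63, -0, 1.089, -0.019], TCP at [0.214, 0.587, 0.231] pointing down, gripper open.
Joint ranges: [-3, 3], [-0.9, 2.11], [0.09, 2.58], [-1.31, 4.45], [0.11, 2.69], [-2.54, 2.54]. Speed limits (rad/s): [2.39, 2.39, 3.01, 3.14, 3.14, 3.14].

## Interface

Orientations are given as a unit quaternion [w, x, y, z].
In Python, from rig import arm, camera, workorder gives the robot as it stands.
- The arm moves only by the shell command python3 -m pendant 'ROWS' [OPENING] [FORCE]. ROWS is JSON, a list of rows, each a list of 4 numbers: the shift along the tool's x, y, z in mm, then the turn about the tool's z in degrees. In form: [[x, y, z, twist], ...]. A call has 1 to 20 rows; each row is the pose to reach, as a shift and turn from the pose commanded when the call began, along the tool's axes at that moment; what a row does not reach only later rows make up. A row lasts 1/10 s, in which the tool goes at most 50 mm and 8.59 degrees, less where a joint would pass 70% of its speed; a pose out of reach is approached as far as the arm can. A call with a gripper value outside its range is refused whole. OPENING is the opening, from 0 (shut) to 1 (fully open), set as the call begins (- or left out, the last holds). The fingers move at their own pace and stop on an object; FORCE is the grip in N (left out, the last holds). Time passes only in rows, so rows that repeat a pose let the fingers close. It gives the time, the measured TCP pose, the force and the opening at its end, in the units of the state.
- arm.sense(): the state, without advancing time (a new reading comes with each control period).
- camera(name): name is "scene" or "top" or "wrist"; returns a dict with "pixels" (420x560x3 uint8, red, green, blue), "K" (3x3 intrinsics, pixels), "R" (3x3) and "t" (3): a world point X has camera coordinates R X + t. Camera axes: x right, y down, z forward; pixel columns grow to the right and rows downward; lengths in m; the calibration is good to about 2 mm. The wrist camera is an equidistant fisheye: a pixel r from the principal point sees the ray r / f radians off the axis. A picture is of the moment at which its call begins. There is no depth.
- workorder.close_job(): hands the job in, once; it reports no verdict.
The state is a dict: "time": time; "joint_positions": joint angles; "joint_vel": joint speeds; "tau": joint torques, N m; "position": TCP position; "eef_rot": TCP orientation; "ft_force": force on the tool from outside, world axes, zero at the start; "moment": the same for the moment, N m; "grip_width": finger opening in m.
Only numpy, scipy, OpenCV 4.12 (cv2) and the standard library are available. Lean on these libraries where they do the work, as an engineer would, in place of code of your own. Each camera call takes 0.05 s, during which the arm holds its last target.

## Task

Put the long aluminium spray can away in the covered lane of the clear organiser. Lay it on the tiles outside the open mouth of the lane, base towards the mouth, up against the low tiled kerb and square to it, and let go of it there; then push it by its cap end straight along the kerb, touching the kerb all the way, until its base is fully home against the lane's end wall and only the cap end sticks out. Leave the other things where they are.

Things in the scene. Friction and masses are not known exactly. Their poses are not given: they have to be found in the camera images.
- can: Aluminium spray can lying on its side, 170 mm long: body 52 mm in diameter and 128 mm long, then a black plastic cap 46 mm in diameter and 42 mm long. About 0.2 kg; rolling it takes under 2 N, sliding it 1 to 4 N. Origin on its axis at mid-length (26 mm above the tiles when lying); its x axis runs along the can from base to cap. Its cap starts pointing roughly to the robot's right (-y).
- can_base (a point): Centre of the can's flat base (end without cap), 85 mm from the can's origin.
- can_cap (a point): Centre of the can's cap end, 85 mm from the can's origin; a nearly flat face 46 mm across.
- organiser: Fixed: low straight tiled kerb (530 long, 50 thick, 35 mm high) with a clear acrylic organiser against its robot-side face. Origin at tile level at the foot of that face, level with the lane's mouth. x: level, square into the kerb, away from the robot (face at x = 0, tiles before it x < 0); y: along the kerb into the lane (robot's left); z up. Kerb from y = -300 to +230 mm.
- mouth (a point): At the lane's open mouth (organiser y = 0), 26 mm before the kerb's face and 26 mm above the tiles: on the can's axis when it touches the kerb. The roofed lane is 62 mm wide (x = -62 to 0) and 62 mm high inside, roof top 66 mm, walls 4 mm; no gripper gets in from above. The tiles before the mouth are free for 80 mm or more from the kerb.
- stop (a point): The same line at the lane's end wall, 130 mm from the mouth along y. With its base here the can is fully home and its last 40 mm (the cap) stick out of the mouth.
- lead_in (a point): Outer end of the clear lead-in plate, at its top, 66 mm high: the plate stands on the tiles and flares from the lane's side wall (x = -64, y = 0) out to here (x = -81, y = -31 mm).
- slots (a point): Top centre of the organiser's slotted compartments beyond the lane (y = 135 to 234 mm, x = -66 to 4 mm), 85 mm high; brushes standing in them reach 115 mm.
- soap: White soap bar 85 x 56 x 28 mm, bystander; origin at the centre of its underside.
- tin: Small round lidded aluminium tin, 66 mm in diameter, 38 mm high, bystander; origin at the centre of its underside.
- comb: Black plastic comb 180 x 40 x 5 mm lying flat, bystander; origin at the centre of its underside, x along it.
- curler: Silver eyelash curler 105 x 50 x 9 mm lying flat, bystander; origin at the centre of its underside.
- lotion: White plastic bottle, 60 mm in diameter, 160 mm high, standing far to the right, bystander; origin at the centre of its underside.
- nailbrush: Wooden nail brush 90 x 42 x 32 mm, bystander; origin at the centre of its underside.
Things that resemble listed ones, but are neither listed nor needed, are in the scene too. Leave any turquoise or yellow look-alike of the can alone.

How it is judged:
On the way, in this order (a step that is already met when the one before it is completed fails the run):
1. the can lies let go outside the mouth, base towards the mouth, against the kerb (gap under 8 mm) and square to it within about 5 degrees (height (world z) of can below 0.031 m and angle between the x axis of can and the y axis of organiser, either way round below 0.09 rad and x of can in the frame of organiser above -0.034 m and y of can_base in the frame of organiser below 0 m and y of can_cap in the frame of organiser below -0.1 m and contact force between the fingers and can below 0.2 N and linear speed of can below 0.02 m/s), for 0.2 s.
2. half way in, the can is being pushed by the fingers and still lies along the kerb (gap under 8 mm) (height (world z) of can below 0.031 m and angle between the x axis of can and the y axis of organiser, either way round below 0.09 rad and x of can in the frame of organiser above -0.034 m and y of can_base in the frame of organiser between 0.03 and 0.1 m and contact force between the fingers and can above 0.1 N), for 0.1 s.
At the end, for the whole second after the job is handed in: The can lies in the lane along the kerb (gap under 9 mm, within about 5 degrees), its base within 8 mm of the end wall, cap end outside, at rest and let go; no bystander was moved by more than 25 mm (y of can_base in the frame of organiser above 0.122 m and x of can in the frame of organiser above -0.035 m and height (world z) of can below 0.031 m and angle between the x axis of can and the y axis of organiser, either way round below 0.09 rad and linear speed of can below 0.01 m/s and contact force between the fingers and can below 0.1 N); the robot touches nothing.
It fails at once if another loose thing (soap, tin, comb, curler, bottle or nail brush) is moved by more than 25 mm (distance of any of soap, tin, comb, curler, lotion, nailbrush from where it was at the start of the episode above 0.025 m).
It also fails if it takes over 69 s, if anything falls off the work surface, if the arm or the gripper's body presses on something with over 40 N, if the wrist force passes 120 N, or if a joint passes its speed limit or range.

## Working session

There is one attempt and no reset: what is moved stays moved. The work goes in short steps, Python scripts to look and compute and a shell command to move; the robot and the scene stay as the last step left them, time stands still between calls to the robot, and variables do not carry over. Pictures are saved under pics/ and viewed, and the job is handed in when it is done.

```bash
ls; mkdir -p pics; python3 - <<'E'
from rig import arm,camera
import cv2
print(arm.sense())
for n in ["scene","top","wrist"]:
    c=camera(n); cv2.imwrite(f"pics/{n}0.png",cv2.cvtColor(c["pixels"],cv2.COLOR_RGB2BGR))
    print(n,c["K"].tolist(),c["R"].tolist(),c["t"].tolist())
E
```

```text
pics
{'time': 0.0, 'joint_positions': array([ 1.20298849e+00,  4.23827578e-01,  1.63068256e+00, -1.63928320e-05,
        1.08860343e+00, -1.90051427e-02]), 'joint_vel': array([ 6.87744155e-04, -2.01505653e-06, -4.57714340e-04, -4.91524880e-04,
        2.17318360e-03, -1.12752655e-03]), 'tau': array([-8.15924905e-04, -5.57402515e+01, -2.81731832e+01, -1.32665023e-04,
        7.65526289e-03, -7.03675838e-06]), 'position': array([0.2133961 , 0.58686456, 0.23055689]), 'eef_rot': array([-1.39038427e-04,  1.73514798e-01,  9.84830968e-01, -7.47673378e-04]), 'ft_force': array([-0.61981783,  0.55431946, -0.30209781]), 'moment': array([ 0.03128538, -0.04471108,  0.02776354]), 'grip_width': 0.08510258753499454}
scene [[393.9627717187074, 0.0, 279.87761780844653], [0.0, 393.9627717187074, 211.95456130863187], [0.0, 0.0, 1.0]] [[0.8567862306786987, 0.515409836207898, -0.016433370303607312], [0.3562129311181869, -0.6145882544150262, -0.7038420456603035], [-0.3728668698390586, 0.5971883942904775, -0.7101664024024114]] [-0.3860904810609775, -0.13076218928429442, 1.4054449461611258]
top [[489.62701541567986, 0.0, 276.60689117258875], [0.0, 489.62701541567986, 211.3962429491126], [0.0, 0.0, 1.0]] [[0.017451484577426624, -0.9997723501294004, 0.012275732270600153], [-0.9950448805127009, -0.018568300922150522, -0.09767755098449682], [0.09788325419349493, -0.010510286275838481, -0.9951424030915833]] [-0.01702631612830164, 0.4594796110026057, 1.2511567970946489]
wrist [[325.19226210127806, 0.0, 279.9345516855592], [0.0, 325.19226210127806, 209.56772588053448], [0.0, 0.0, 1.0]] [[0.3411558909926665, 0.9400051496403775, -0.0017253088342758975], [0.8946930353250775, -0.3241466881132588, 0.30733255136091253], [0.28833492778677017, -0.1063919321883929, -0.9516006127485526]] [-0.6247485293005981, -0.03963300286118673, 0.38040998753790645]
```

View pics/scene0.png

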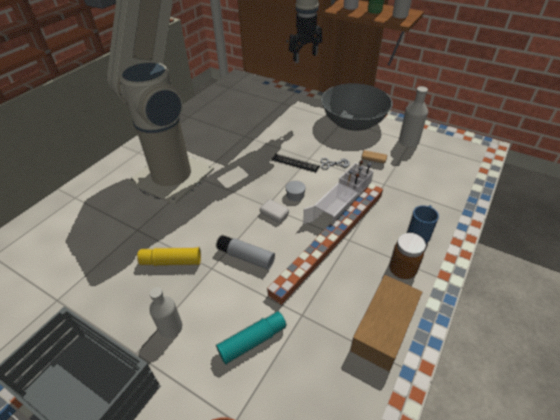

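View pics/top0.png

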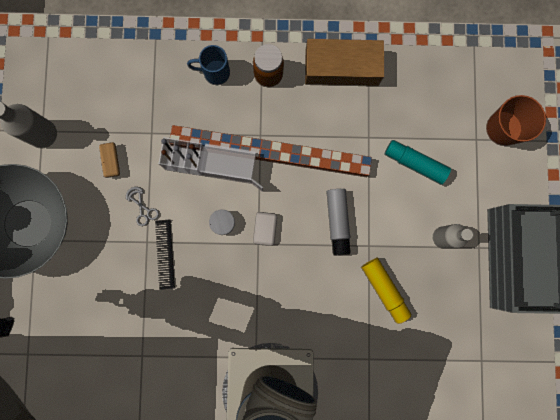

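View pics/wrist0.png

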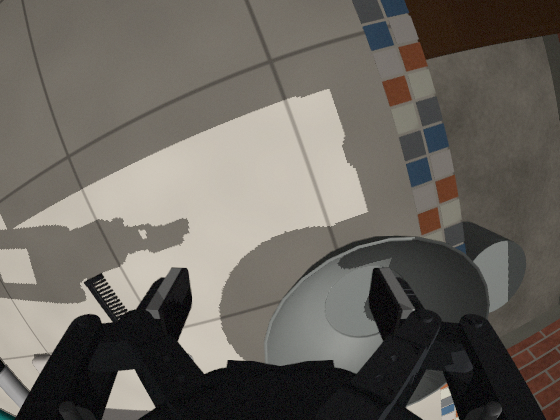

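```bash
python3 - <<'E'
import cv2
a=cv2.imread("pics/top0.png")[115:275,140:400]; b=cv2.imread("pics/scene0.png")[150:310,190:400]
cv2.imwrite("pics/topc.png",cv2.resize(a,None,fx=3,fy=3,interpolation=cv2.INTER_CUBIC))
cv2.imwrite("pics/scenec.png",cv2.resize(b,None,fx=3.6,fy=3.6,interpolation=cv2.INTER_CUBIC))
E
```

```text
(no output)
```

View pics/topc.png

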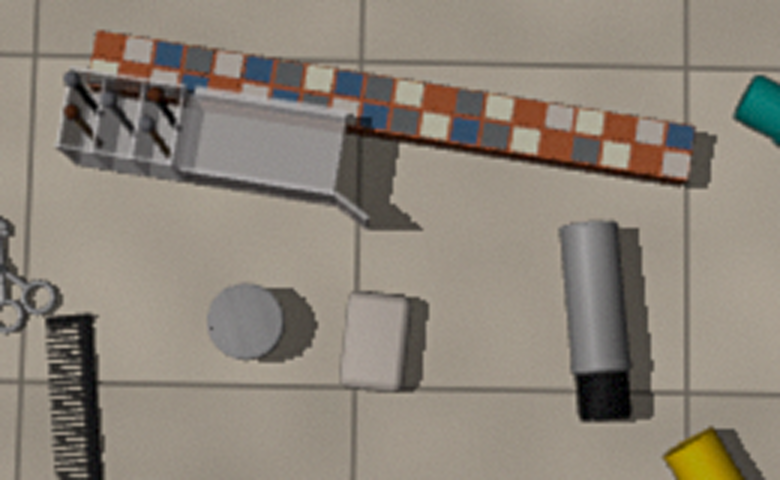

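View pics/scenec.png

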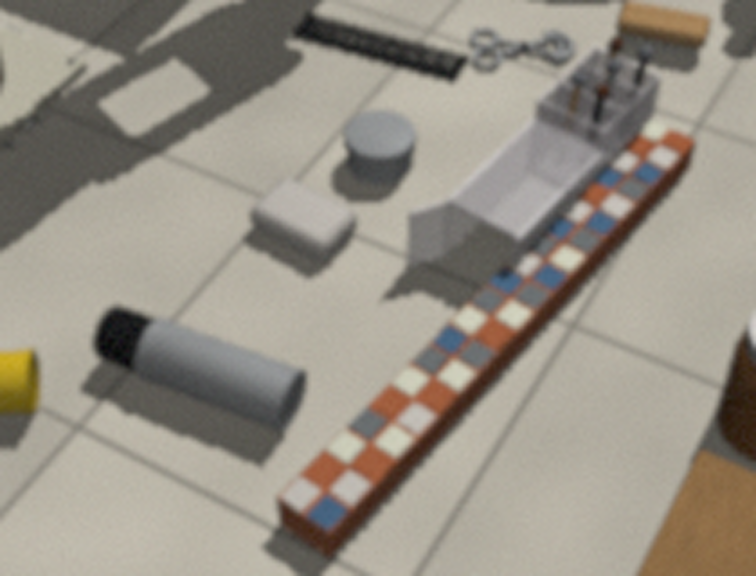

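```bash
cat > h.py <<'E'
import numpy as np, cv2
from rig import arm,camera
def ray(c,uv):
    K=c["K"];R=c["R"];t=c["t"]
    d=np.linalg.inv(K)@np.array([uv[0],uv[1],1.]); return -R.T@t, R.T@d
def atz(c,uv,z):
    o,d=ray(c,uv); return o+d*(z-o[2])/d[2]
def tri(c1,u1,c2,u2):
    o1,d1=ray(c1,u1);o2,d2=ray(c2,u2)
    d1=d1/np.linalg.norm(d1);d2=d2/np.linalg.norm(d2)
    s=np.linalg.lstsq(np.stack([d1,-d2],1),o2-o1,rcond=None)[0]
    p,q=o1+s[0]*d1,o2+s[1]*d2
    return (p+q)/2,np.linalg.norm(p-q)
def proj(c,X):
    p=c["R"]@np.asarray(X)+c["t"]; p=c["K"]@p; return p[:2]/p[2]
np.set_printoptions(precision=4,suppress=True)
E
python3 - <<'E'
from h import *
T=camera("top");S=camera("scene")
t=lambda x,y:(x/3+140-1/3,y/3+115-1/3)
s=lambda x,y:(x/3.6+190-.36,y/3.6+150-.36)
P={"kerb near right top":((690,178),(283,500)),"kerb far right top":((694,126),(328,530)),"kerb far left top":((97,31),(693,136)),
"leadin top":((367,222),(411,214)),"can base c":((589,226),(278,400)),"can cap c":((605,417),(112,333)),
"lane mouth near top":((335,193),(415,213)),"organ end left near top":((60,150),(540,98)),"soap c":((375,340),(303,212)),"tin c":((245,322),(379,140))}
for k,(a,b) in P.items():
    p,e=tri(T,t(*a),S,s(*b)); print(k,p,e)
for k,a in {"kerbR":(690,178),"kerbRfar":(694,126),"kerbLfar":(97,31),"kerb junction":(365,130)}.items(): print(k,atz(T,t(*a),.035))
for k,a in {"leadin":(367,222),"mouthtopnear":(335,193)}.items(): print(k,atz(T,t(*a),.066))
print("can axis at z26", atz(T,t(589,226),.026),atz(T,t(605,417),.026))
E
```

```text
kerb near right top [ 0.5629 -0.2482  0.0326] 0.00418250887296385
kerb far right top [ 0.6064 -0.2528  0.0346] 0.0007698154016389119
kerb far left top [0.6795 0.2682 0.0377] 0.00012333596194492253
leadin top [0.515  0.0309 0.0598] 0.004242315981729799
can base c [ 0.5143 -0.1656  0.0271] 0.009931985805570665
can cap c [ 0.3542 -0.177   0.0225] 0.0027535468270261294
lane mouth near top [0.5269 0.0494 0.0549] 0.027707127672937138
organ end left near top [0.5522 0.2811 0.029 ] 0.055531946594584235
soap c [0.4159 0.0214 0.0214] 0.0002576489046425319
tin c [0.4291 0.1337 0.0251] 0.0003113574354236597
kerbR [ 0.5608 -0.249   0.035 ]
kerbRfar [ 0.6066 -0.2525  0.035 ]
kerbLfar [0.6803 0.2688 0.035 ]
kerb junction [0.5974 0.0336 0.035 ]
leadin [0.5124 0.0296 0.066 ]
mouthtopnear [0.5365 0.057  0.066 ]
can axis at z26 [ 0.5184 -0.1627  0.026 ] [ 0.3531 -0.1774  0.026 ]
```

Three can-like things stand in the top view: silver with black cap (340,222), teal (420,163), yellow (386,290). The silver one with the black cap is the one meant: bare aluminium with a black cap, as the enlarged crop confirms. The base is at (336,190) and the cap end at (342,254). Moving over it.

```bash
python3 -m pendant '[[-468,-635,0,155],[-468,-635,0,155],[-468,-635,0,155],[-468,-635,0,155],[-468,-635,0,155],[-468,-635,0,155],[-468,-635,0,155],[-468,-635,0,155],[-468,-635,0,155],[-468,-635,0,155],[-468,-635,0,155],[-468,-635,0,155],[-468,-635,0,155],[-468,-635,0,155],[-468,-635,0,155],[-468,-635,0,155],[-468,-635,0,155],[-468,-635,0,155],[-468,-635,0,155],[-468,-635,0,155]]' 1
python3 - <<'E'
from h import *
print(arm.sense()["joint_positions"])
for n in ["top","wrist","scene"]:
    c=camera(n); cv2.imwrite(f"pics/{n}1.png",cv2.cvtColor(c["pixels"],cv2.COLOR_RGB2BGR))
    np.save(f"pics/{n}1.npy",c,allow_pickle=True)
E
```

```text
time: 2.25
position: [0.4363, -0.1693, 0.2313]
eef_rot: [-0.0, 0.999, 0.046, -0.0]
ft_force: [-0.4, -0.1, -0.7]
grip_width: 0.0853
[-0.3955  0.191   1.9664  0.      0.9842  1.0839]
```

View pics/wrist1.png

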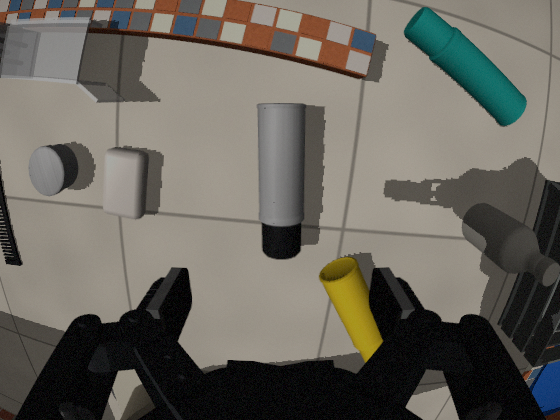

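```bash
cat >> h.py <<'E'
def wray(c,uv):
    K=c["K"];R=c["R"];t=c["t"]
    v=np.array([uv[0]-K[0,2],uv[1]-K[1,2]])/K[0,0]; r=np.linalg.norm(v)
    d=np.r_[np.sin(r)*v/max(r,1e-9),np.cos(r)]
    return -R.T@t,R.T@d
def watz(c,uv,z):
    o,d=wray(c,uv); return o+d*(z-o[2])/d[2]
def wproj(c,X):
    p=c["R"]@np.asarray(X)+c["t"]; s=np.hypot(p[0],p[1]); a=np.arctan2(s,p[2])
    return np.array([c["K"][0,2],c["K"][1,2]])+c["K"][0,0]*a*p[:2]/max(s,1e-9)
E
python3 - <<'E'
from h import *
L=lambda n:np.load(f"pics/{n}1.npy",allow_pickle=True).item()
W,T,S=L("wrist"),L("top"),L("scene")
print("cam",wray(W,(280,210))[0])
for k,uv,z in [("kerb near R top",(364,76),.035),("kerb far R top",(376,33),.035),("kerb near mid",(180,38),.035),("leadin",(97,101),.066),("base L",(258,140),.026),("base R",(306,140),.026),("body L2",(260,215),.026),("body R2",(302,217),.026),("cap L",(264,250),.026),("cap R",(300,250),.026),("cap end",(282,258),.026),("base top",(282,103),.052),("yellow near",(340,262),.04),("yellow L",(322,275),.026),("soap front R",(147,150),.028),("soap bot R",(143,217),.028)]:
    print(k,watz(W,uv,z))
# triangulate kerb corner and can ends wrist+top
def tri2(r1,r2):
    (o1,d1),(o2,d2)=r1,r2; d1=d1/np.linalg.norm(d1);d2=d2/np.linalg.norm(d2)
    s=np.linalg.lstsq(np.stack([d1,-d2],1),o2-o1,rcond=None)[0];p,q=o1+s[0]*d1,o2+s[1]*d2
    return (p+q)/2,np.linalg.norm(p-q)
t=lambda x,y:(x/3+140-1/3,y/3+115-1/3)
s=lambda x,y:(x/3.6+190-.36,y/3.6+150-.36)
print("kerbnearR W-T",tri2(wray(W,(364,76)),ray(T,t(690,178))))
print("kerbnearR W-S",tri2(wray(W,(364,76)),ray(S,s(283,500))))
print("kerbfarR W-S",tri2(wray(W,(376,33)),ray(S,s(328,530))))
print("base top W-T",tri2(wray(W,(282,103)),ray(T,t(589,222))))
print("cap end W-S",tri2(wray(W,(282,248)),ray(S,s(112,333))))
E
```

```text
cam [ 0.5145 -0.1611  0.3738]
kerb near R top [ 0.5586 -0.2449  0.035 ]
kerb far R top [ 0.6081 -0.2536  0.035 ]
kerb near mid [ 0.584  -0.0494  0.035 ]
leadin [0.5154 0.0291 0.066 ]
base L [ 0.4779 -0.141   0.026 ]
base R [ 0.4826 -0.1921  0.026 ]
body L2 [ 0.3937 -0.1496  0.026 ]
body R2 [ 0.3957 -0.1973  0.026 ]
cap L [ 0.3506 -0.1574  0.026 ]
cap R [ 0.3545 -0.1997  0.026 ]
cap end [ 0.3421 -0.1795  0.026 ]
base top [ 0.5192 -0.1627  0.052 ]
yellow near [ 0.3493 -0.2466  0.04  ]
yellow L [ 0.3229 -0.2307  0.026 ]
soap front R [ 0.4594 -0.0157  0.028 ]
soap bot R [ 0.3785 -0.0089  0.028 ]
kerbnearR W-T (array([ 0.5622, -0.2506,  0.0187]), np.float64(0.004369397253065817))
kerbnearR W-S (array([ 0.5611, -0.2455,  0.0281]), np.float64(0.003915871394607764))
kerbfarR W-S (array([ 0.6072, -0.2536,  0.0363]), np.float64(0.0012516077924056672))
base top W-T (array([ 0.5201, -0.1622,  0.0341]), np.float64(0.0016781543954191784))
cap end W-S (array([ 0.3561, -0.1781,  0.0256]), np.float64(0.0020108302776779053))
```

```bash
python3 -m pendant '[[0,1,50,0],[0,1,100,0],[0,1,150,0],[0,1,190,0],[0,1,215,0],[0,1,224,0],[0,1,224,0],[0,1,224,0]]' 1
python3 -m pendant '[[0,0,0,0],[0,0,0,0],[0,0,0,0],[0,0,0,0],[0,0,0,0],[0,0,0,0],[0,0,0,0],[0,0,0,0]]' 0 30
```

```text
time: 3.2
position: [0.4373, -0.1705, 0.0083]
eef_rot: [0.0, 0.999, 0.044, 0.001]
ft_force: [-0.3, 0.7, 0.9]
grip_width: 0.0859
time: 4.0
position: [0.4372, -0.1708, 0.0086]
eef_rot: [0.001, 0.999, 0.044, 0.001]
ft_force: [-1.4, -0.3, 8.9]
grip_width: 0.0513
```

```bash
python3 - <<'E'
from h import *
L=lambda n:np.load(f"pics/{n}1.npy",allow_pickle=True).item()
W,T,S=L("wrist"),L("top"),L("scene")
from scipy.optimize import least_squares
t=lambda x,y:(x/3+140-1/3,y/3+115-1/3)
s=lambda x,y:(x/3.6+190-.36,y/3.6+150-.36)
nr,fr,fl,ld=[0,-.3,.035],[.05,-.3,.035],[.05,.23,.035],[-.081,-.031,.066]
obs=[("W",nr,(364,75)),("W",fr,(376,33)),("W",ld,(97,101)),("T",nr,t(690,178)),("T",fr,t(694,126)),("T",fl,t(97,31)),("T",ld,t(367,222)),
("S",nr,s(281,502)),("S",fr,s(328,530)),("S",fl,s(693,136)),("S",ld,s(411,214))]
def wp(p,X):
    c,q=np.cos(p[2]),np.sin(p[2]); return np.array([p[0]+c*X[0]-q*X[1],p[1]+q*X[0]+c*X[1],X[2]])
def f(p):
    r=[]
    for n,X,uv in obs:
        P=wp(p,X); u=wproj(W,P) if n=="W" else proj(T if n=="T" else S,P); r+=list(u-np.array(uv))
    return np.array(r)
R=least_squares(f,[.6,.05,-.14],loss="soft_l1"); print(R.x,np.degrees(R.x[2]));print(f(R.x).reshape(-1,2))
np.save("org.npy",R.x)
# overlay
for n,c in (("top",T),("wrist",W)):
    im=cv2.cvtColor(c["pixels"],cv2.COLOR_RGB2BGR); im=cv2.resize(im,None,fx=3,fy=3)
    g=lambda X:tuple(int(v*3+1) for v in (wproj(c,wp(R.x,X)) if n=="wrist" else proj(c,wp(R.x,X))))
    pts=[[0,y/1000,.035] for y in range(-300,231,10)]
    for a,b in zip(pts,pts[1:]): cv2.line(im,g(a),g(b),(0,255,0),1)
    pts=[[.05,y/1000,.035] for y in range(-300,231,10)]
    for a,b in zip(pts,pts[1:]): cv2.line(im,g(a),g(b),(0,255,0),1)
    for a,b in [([0,-.3,0],[0,0,0]),([-.064,0,.066],[-.081,-.031,.066]),([-.066,0,.066],[-.066,.135,.066]),([0,0,.066],[-.062,0,.066])]: cv2.line(im,g(a),g(b),(255,0,255),1)
    im=im[340:600,440:1180] if n=="top" else im[0:340,0:1180]
    cv2.imwrite(f"pics/ov_{n}.png",im if n=="top" else cv2.resize(im,(800,230)))
E
```

```text
[ 0.5996  0.0501 -0.1346] -7.7123266981692575
[[ 2.1859  0.6089]
 [ 0.3125 -0.6808]
 [-0.9148  0.1827]
 [-0.693   0.5155]
 [ 0.5183 -0.8414]
 [-0.9643  0.0862]
 [-0.2487 -1.1138]
 [-1.2031 -1.8457]
 [ 0.7733  0.6272]
 [ 0.3721  0.1131]
 [-0.7025 -1.221 ]]
```

View pics/ov_top.png

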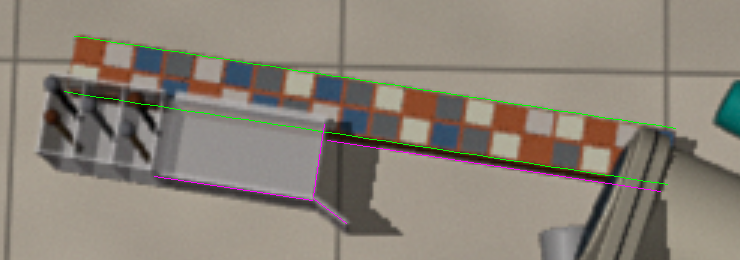

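View pics/ov_wrist.png

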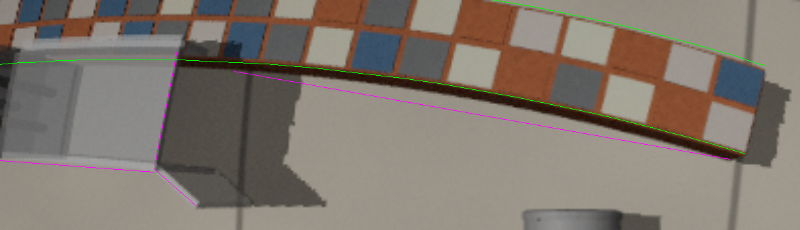

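```bash
python3 -m pendant '[[0,0,-30,0],[0,0,-60,0],[20,-15,-60,-8],[40,-30,-60,-16],[60,-45,-60,-24],[80,-60,-60,-32],[89,-73,-60,-40],[89,-73,-60,-48],[89,-73,-60,-56],[89,-73,-60,-64],[89,-73,-60,-72],[89,-73,-60,-77.3],[89,-73,-60,-77.3],[89,-73,-40,-77.3],[89,-73,-20,-77.3],[89,-73,-10,-77.3],[89,-73,-4,-77.3],[89,-73,-1,-77.3],[89,-73,-1,-77.3],[89,-73,-1,-77.3]]' 0
python3 - <<'E'
from h import *
for n in ["top","scene"]:
    c=camera(n); cv2.imwrite(f"pics/{n}2.png",cv2.resize(cv2.cvtColor(c["pixels"],cv2.COLOR_RGB2BGR)[100:310,140:420],None,fx=2.8,fy=2.8))
E
```

```text
time: 6.0
position: [0.5193, -0.0899, 0.0089]
eef_rot: [0.0, 0.753, 0.658, 0.0]
ft_force: [-0.2, 0.5, -1.9]
grip_width: 0.0509
```

View pics/scene2.png

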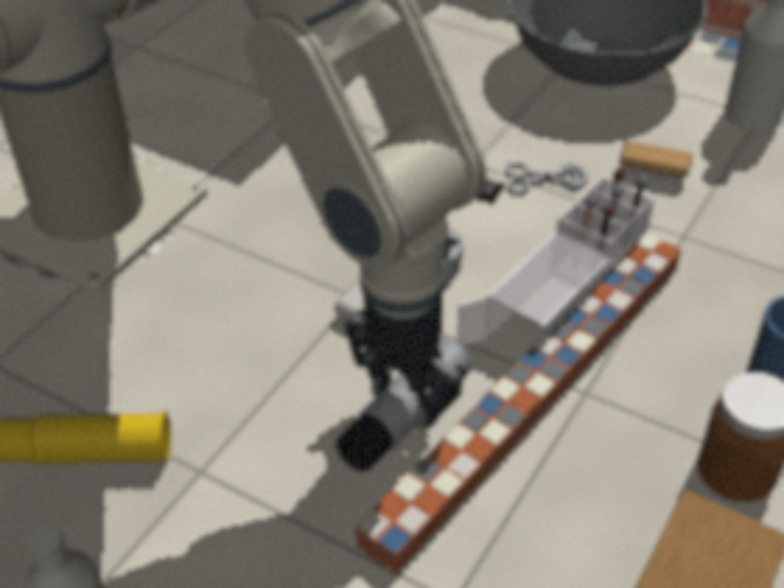

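```bash
python3 -m pendant '[[0,0,0,0],[0,0,0,0],[0,0,0,0],[0,0,0,0],[0,0,-10,0],[0,0,-40,0],[0,0,-80,0],[0,0,-90,0],[0,0,-90,0]]' 0.77
python3 -m pendant '[[5,-20,0,8],[10,-40,0,16],[20,-60,0,24],[20,-60,0,32],[20,-60,0,40],[20,-60,0,48],[20,-60,0,56],[20,-60,0,64],[20,-60,0,72],[20,-60,0,80],[20,-60,0,88],[20,-60,0,90],[20,-60,0,90]]' 1
python3 - <<'E'
from h import *
for n in ["wrist","top"]:
    c=camera(n); np.save(f"pics/{n}3.npy",c,allow_pickle=True); cv2.imwrite(f"pics/{n}3.png",cv2.cvtColor(c["pixels"],cv2.COLOR_RGB2BGR))
E
```

```text
time: 7.0
position: [0.5202, -0.0901, 0.1005]
eef_rot: [0.002, 0.753, 0.658, 0.001]
ft_force: [0.6, -0.3, -0.4]
grip_width: 0.0655
time: 8.3
position: [0.461, -0.0618, 0.0972]
eef_rot: [-0.0, 0.998, -0.067, -0.001]
ft_force: [0.5, -0.0, -0.0]
grip_width: 0.0855
```

View pics/wrist3.png

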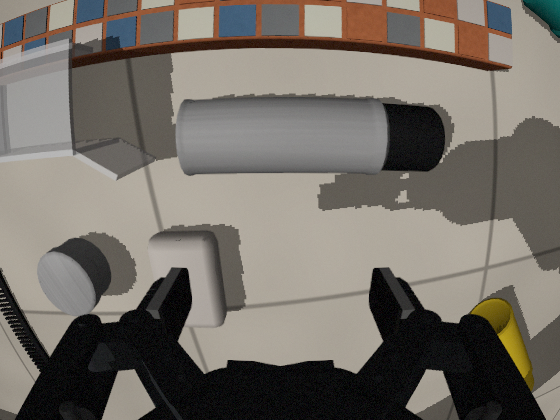

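View pics/top3.png

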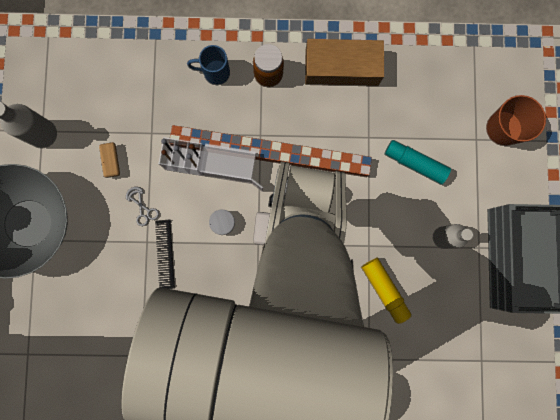

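```bash
cat >> h.py <<'E'
_o=np.load("org.npy") if __import__("os").path.exists("org.npy") else None
def org(P):
    c,s=np.cos(_o[2]),np.sin(_o[2]); d=np.asarray(P)[:2]-_o[:2]
    return np.array([c*d[0]+s*d[1],-s*d[0]+c*d[1],P[2]])*1000
E
python3 - <<'E'
from h import *
W=np.load("pics/wrist3.npy",allow_pickle=True).item()
print("tcp",org(arm.sense()["position"]),"cam",org(wray(W,(280,210))[0]))
for k,uv,z in [("soap topright",(215,234),.028),("soap botright",(224,325),.028),("soap topleft",(152,240),.028),("base",(177,137),.026),("capend",(445,138),.026),("body near1",(190,173),.026),("body near2",(375,174),.026),("body far1",(190,101),.026),("body far2",(375,104),.026),("shoulder",(387,140),.026),("leadin",(118,178),.066),("kerbR",(511,67),.035),("kerb mid",(280,47),.035)]:
    print(k,org(watz(W,uv,z)))
E
```

```text
tcp [-122.0825 -129.5715   97.5066] cam [ -43.6435 -128.7776  239.4862]
soap topright [-131.0905  -82.633    28.    ]
soap botright [-212.6779  -82.9623   28.    ]
soap topleft [-136.7784  -33.1781   28.    ]
base [-61.8858 -59.3002  26.    ]
capend [ -59.5416 -246.6403   26.    ]
body near1 [-87.0588 -67.1675  26.    ]
body near2 [ -87.5625 -194.3146   26.    ]
body far1 [-38.0076 -69.4067  26.    ]
body far2 [ -39.6894 -191.8435   26.    ]
shoulder [ -63.665  -201.4738   26.    ]
leadin [-80.676  -32.6168  66.    ]
kerbR [   0.0522 -298.762    35.    ]
kerb mid [  -5.556  -128.8131   35.    ]
```

```bash
python3 -m pendant '[[16,5,0,0],[16,5,30,0],[16,5,60,0],[16,5,80,0],[16,5,88,0],[16,5,90,0],[16,5,90,0]]' 1
python3 -m pendant '[[4,0,0,0],[8,0,0,0],[11,0,0,0],[14,0,0,0],[17,0,0,0],[20,0,0,0],[23,0,0,0],[26,0,0,0],[29,0,0,0],[31,0,0,0],[33,0,0,0],[33,0,0,0],[33,0,0,0]]'
python3 - <<'E'
from h import *
print("tcp",org(arm.sense()["position"]))
W=camera("wrist");cv2.imwrite("pics/wrist4.png",cv2.cvtColor(W["pixels"],cv2.COLOR_RGB2BGR))
E
```

```text
time: 9.1
position: [0.4773, -0.0691, 0.0085]
eef_rot: [0.0, 0.998, -0.067, 0.0]
ft_force: [0.2, 0.0, -0.3]
grip_width: 0.0857
time: 10.4
position: [0.5097, -0.0735, 0.0083]
eef_rot: [-0.0, 0.998, -0.067, -0.0]
ft_force: [-0.5, -0.4, -0.5]
grip_width: 0.0855
tcp [ -72.4945 -134.5468    8.2654]
```

View pics/wrist4.png

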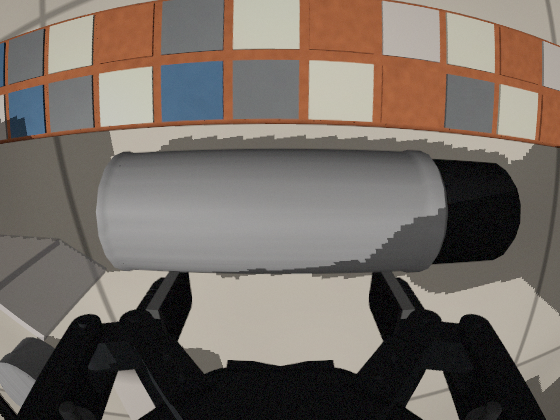

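```bash
python3 -m pendant '[[1,0,0,0],[2,0,0,0],[3,0,0,0],[4,0,0,0],[5,0,0,0],[6,0,0,0],[7,0,0,0],[7,0,0,0]]'
python3 -m pendant '[[0.5,0,0,0],[1,0,0,0],[1.5,0,0,0],[1.5,0,0,0]]'
python3 - <<'E'
from h import *
print("tcp",org(arm.sense()["position"]))
W=camera("wrist");cv2.imwrite("pics/wrist5.png",cv2.cvtColor(W["pixels"],cv2.COLOR_RGB2BGR))
for k,uv,z in [("kerb",(280,122),.035)]: print(org(watz(W,uv,z)))
E
```

```text
time: 11.25
position: [0.517, -0.0745, 0.0083]
eef_rot: [0.0, 0.998, -0.067, 0.0]
ft_force: [-0.8, 0.6, 0.5]
grip_width: 0.0853
time: 11.65
position: [0.5183, -0.0747, 0.0083]
eef_rot: [0.0, 0.998, -0.067, 0.0]
ft_force: [0.5, -0.0, 0.1]
grip_width: 0.0853
tcp [ -63.7901 -134.5672    8.3086]
[   9.494  -133.8069   35.    ]
```

View pics/wrist5.png

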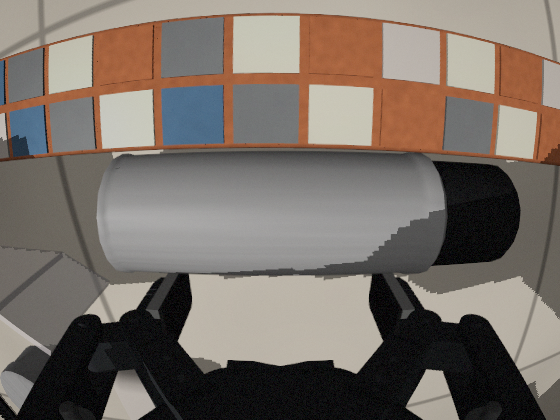

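```bash
python3 -m pendant '[[0.5,0,0,0],[1,0,0,0],[1.5,0,0,0],[1.5,0,0,0]]'
python3 -m pendant '[[0.5,0,0,0],[1,0,0,0],[1,0,0,0]]'
python3 -m pendant '[[0.5,0,0,0],[1,0,0,0],[1,0,0,0]]'
```

```text
time: 12.1
position: [0.5195, -0.0748, 0.0083]
eef_rot: [-0.0, 0.998, -0.067, -0.0]
ft_force: [-1.3, 0.5, 1.2]
grip_width: 0.0851
time: 12.4
position: [0.5197, -0.0748, 0.0081]
eef_rot: [-0.0, 0.998, -0.067, -0.001]
ft_force: [-4.7, 1.3, 3.5]
grip_width: 0.0856
time: 12.7
position: [0.5198, -0.0748, 0.008]
eef_rot: [-0.0, 0.998, -0.067, -0.002]
ft_force: [-7.5, 0.7, 3.5]
grip_width: 0.0854
```

```bash
python3 -m pendant '[[-2,0,0,0],[-4,0,0,0],[-8,0,0,0],[-14,0,0,0],[-20,0,0,0],[-22,0,-10,0],[-22,0,-40,0],[-22,0,-80,0],[-22,0,-92,0],[-22,0,-92,0]]'
python3 - <<'E'
from h import *
print("tcp",org(arm.sense()["position"]))
W=camera("wrist");cv2.imwrite("pics/wrist6.png",cv2.cvtColor(W["pixels"],cv2.COLOR_RGB2BGR));np.save("pics/wrist6.npy",W,allow_pickle=True)
E
```

```text
time: 13.7
position: [0.5014, -0.0724, 0.1027]
eef_rot: [0.0, 0.998, -0.067, 0.002]
ft_force: [0.4, 0.4, -0.2]
grip_width: 0.0852
tcp [ -80.8489 -134.6138  102.6784]
```

View pics/wrist6.png

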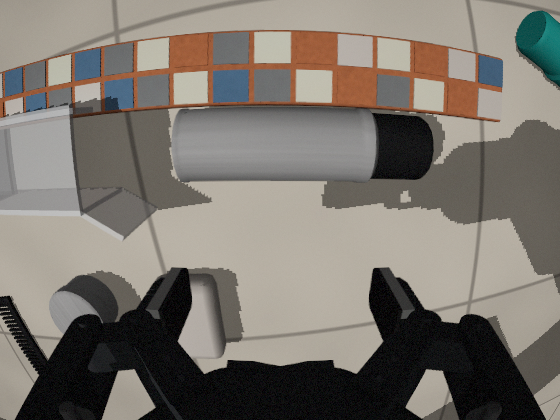

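```bash
python3 - <<'E'
from h import *
W=np.load("pics/wrist6.npy",allow_pickle=True).item()
for k,uv,z in [("base",(173,146),.026),("capend",(433,148),.026),("near1",(190,179),.026),("near2",(365,180),.026),("far1",(190,111),.052),("shoulder",(375,150),.052),("kerb@",(280,105),.035)]:
    print(k,org(watz(W,uv,z)))
E
python3 -m pendant '[[0,40,0,-8],[0,80,0,-16],[20,120,0,-24],[51,132,0,-32],[51,132,0,-40],[51,132,0,-48],[51,132,0,-56],[51,132,0,-64],[51,132,0,-72],[51,132,0,-80],[51,132,0,-88],[51,132,0,-90],[51,132,0,-90]]' 0 20
python3 - <<'E'
from h import *
s=arm.sense();print("tcp",org(s["position"]),s["joint_positions"])
for n in ["wrist","scene"]:
    W=camera(n);cv2.imwrite(f"pics/{n}7.png",cv2.cvtColor(W["pixels"],cv2.COLOR_RGB2BGR));np.save(f"pics/{n}7.npy",W,allow_pickle=True)
E
```

```text
base [-26.4975 -59.0973  26.    ]
capend [ -25.9004 -245.402    26.    ]
near1 [-50.4502 -70.282   26.    ]
near2 [ -51.103  -194.0192   26.    ]
far1 [ -2.7094 -79.8274  52.    ]
shoulder [ -26.3856 -192.2162   52.    ]
kerb@ [  -0.3647 -133.9048   35.    ]
time: 15.05
position: [0.5317, -0.2093, 0.0985]
eef_rot: [-0.001, 0.753, 0.658, -0.001]
ft_force: [0.3, 1.3, 0.0]
grip_width: -0.0
tcp [ -32.4946 -266.2373   98.4907] [-0.3959  0.5311  1.8277  0.      0.7859 -0.2619]
```

View pics/wrist7.png

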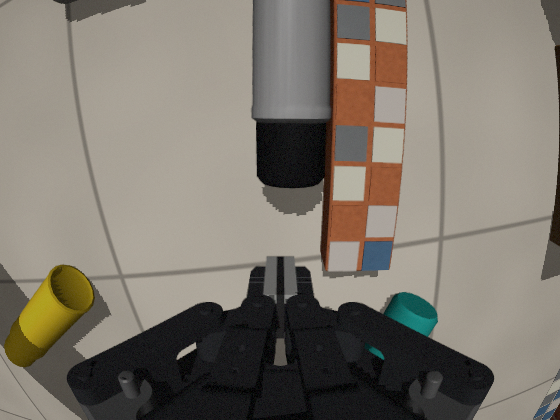

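View pics/scene7.png

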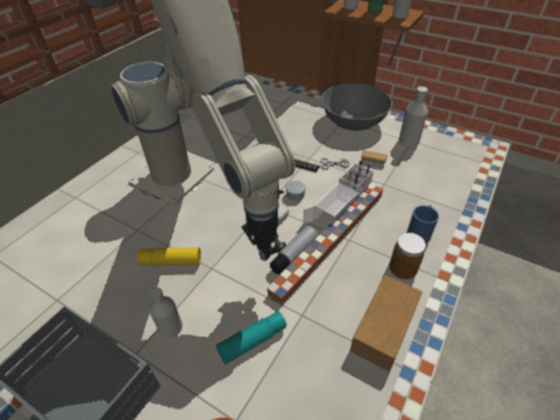

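```bash
python3 -m pendant '[[0,0,30,0],[0,0,60,0],[0,0,72,0],[0,0,78,0],[0,0,81,0],[0,0,81,0]]' 0
python3 -m pendant '[[5,0,0,0],[10,0,0,0],[13,0,0,0],[15,0,0,0],[17,0,0,0],[19,0,0,0],[21,0,0,0],[23,0,0,0],[25,0,0,0],[25,0,0,0]]'
python3 - <<'E'
from h import *
s=arm.sense();print("tcp",org(s["position"]))
for n in ["wrist"]:
    W=camera(n);cv2.imwrite(f"pics/{n}8.png",cv2.cvtColor(W["pixels"],cv2.COLOR_RGB2BGR));np.save(f"pics/{n}8.npy",W,allow_pickle=True)
E
```

```text
time: 15.75
position: [0.5332, -0.21, 0.0197]
eef_rot: [0.0, 0.753, 0.658, 0.0]
ft_force: [0.2, -0.8, -0.4]
grip_width: -0.0
time: 16.75
position: [0.5361, -0.1848, 0.0193]
eef_rot: [-0.0, 0.753, 0.658, 0.0]
ft_force: [-0.9, -0.3, -0.2]
grip_width: 0.0
tcp [ -31.3736 -241.2987   19.2919]
```

View pics/wrist8.png

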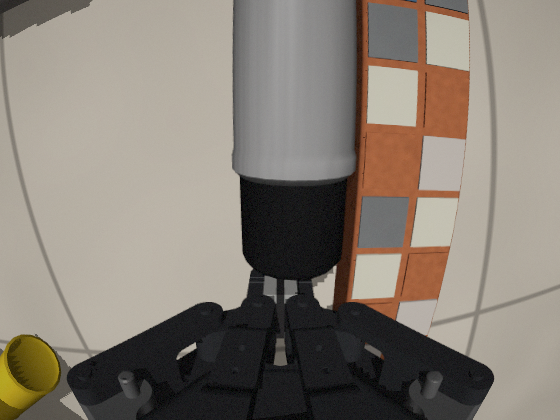

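```bash
python3 -m pendant '[[2,0,0,0],[4,0,0,0],[6,0,0,0],[9,0,0,0],[12,0,0,0],[15,0,0,0],[18,0,0,0],[21,0,0,0],[24,0,0,0],[27,0,0,0],[30,0,0,0]]'
python3 - <<'E'
from h import *
s=arm.sense();print("tcp",org(s["position"]))
for n in ["wrist"]:
    W=camera(n);cv2.imwrite(f"pics/{n}9.png",cv2.cvtColor(W["pixels"],cv2.COLOR_RGB2BGR));np.save(f"pics/{n}9.npy",W,allow_pickle=True)
E
```

```text
time: 17.9
position: [0.5402, -0.1551, 0.0193]
eef_rot: [-0.0, 0.753, 0.658, -0.0]
ft_force: [-0.9, -0.5, -1.4]
grip_width: 0.0001
tcp [ -31.3539 -211.2987   19.3262]
```

View pics/wrist9.png

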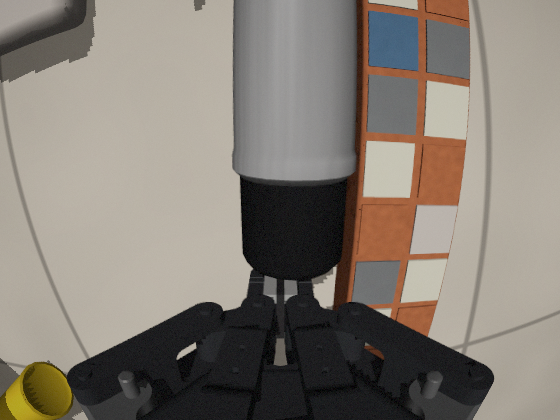

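```bash
python3 -m pendant '[[2,0,0,0],[5,0,0,0],[8,0,0,0],[11,0,0,0],[14,0,0,0],[17,0,0,0],[20,0.5,0,0],[23,0.5,0,0],[26,0.5,0,0],[29,0.5,0,0],[32,1,0,0],[35,1,0,0],[38,1,0,0],[41,1,0,0],[44,1,0,0],[47,1,0,0],[50,1,0,0]]'
python3 - <<'E'
from h import *
s=arm.sense();print("tcp",org(s["position"]))
for n in ["wrist","scene"]:
    W=camera(n);cv2.imwrite(f"pics/{n}10.png",cv2.cvtColor(W["pixels"],cv2.COLOR_RGB2BGR));np.save(f"pics/{n}10.npy",W,allow_pickle=True)
E
```

```text
time: 19.65
position: [0.5478, -0.1056, 0.0193]
eef_rot: [-0.0, 0.753, 0.658, -0.0]
ft_force: [-0.3, -1.7, 1.0]
grip_width: -0.0002
tcp [ -30.4155 -161.2697   19.2966]
```

View pics/wrist10.png

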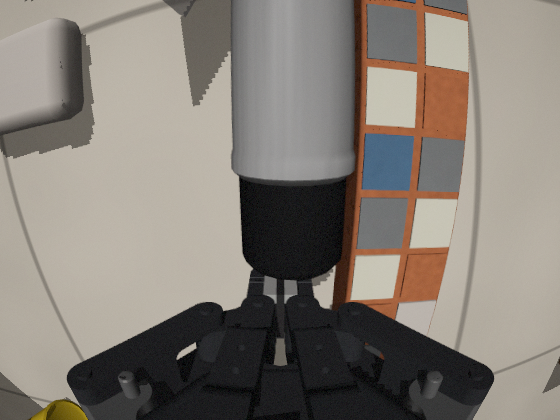

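```bash
python3 -m pendant '[[2,0,0,0],[5,0,0,0],[8,0,0,0],[11,0,0,0],[14,0,0,0],[17,0.5,0,0],[20,0.5,0,0],[23,0.5,0,0],[26,0.5,0,0],[29,0.5,0,0],[32,1,0,0],[35,1,0,0],[38,1,0,0],[41,1,0,0],[44,1,0,0],[47,1,0,0],[50,1,0,0],[53,1,0,0],[56,1,0,0],[60,1,0,0]]'
python3 - <<'E'
from h import *
s=arm.sense();print("tcp",org(s["position"]))
for n in ["wrist","scene"]:
    W=camera(n);cv2.imwrite(f"pics/{n}11.png",cv2.cvtColor(W["pixels"],cv2.COLOR_RGB2BGR));np.save(f"pics/{n}11.npy",W,allow_pickle=True)
E
```

```text
time: 21.75
position: [0.5569, -0.0464, 0.0193]
eef_rot: [-0.0, 0.753, 0.658, -0.0]
ft_force: [-0.2, -1.6, 0.9]
grip_width: 0.0001
tcp [ -29.4013 -101.3329   19.3274]
```

View pics/wrist11.png

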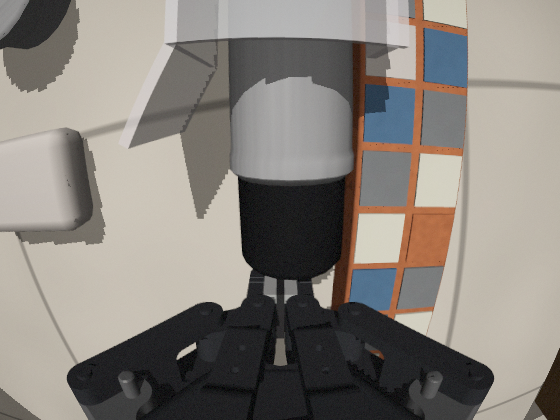

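View pics/scene11.png

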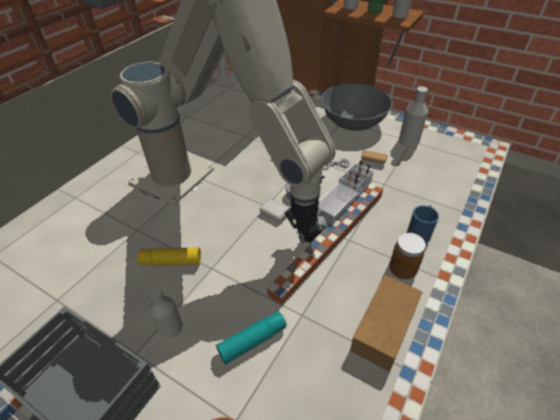

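```bash
python3 - <<'E'
from h import *
for i,l,r in [(8,234,357),(10,232,356),(11,230,354)]:
    W=np.load(f"pics/wrist{i}.npy",allow_pickle=True).item()
    for z in (.026,.035): print(i,z,org(watz(W,(l,150),z)),org(watz(W,(r,150),z)))
    print(" kerb",org(watz(W,(359,150),.035)), "cap end",org(watz(W,(292,278),.035)))
E
```

```text
8 0.026 [ -51.3285 -179.2387   26.    ] [   0.8927 -178.858    26.    ]
8 0.035 [ -50.041 -178.073   35.   ] [  -1.2809 -177.7175   35.    ]
 kerb [  -0.4543 -177.6923   35.    ] cap end [ -26.4987 -234.8381   35.    ]
10 0.026 [-51.1902 -99.1928  26.    ] [  1.4489 -98.8446  26.    ]
10 0.035 [-49.8467 -98.0273  35.    ] [ -0.6961 -97.7022  35.    ]
 kerb [  0.5431 -97.6647  35.    ] cap end [ -25.5093 -154.8165   35.    ]
11 0.026 [-51.0749 -39.2291  26.    ] [  1.5395 -38.9284  26.    ]
11 0.035 [-49.6744 -38.0646  35.    ] [ -0.5468 -37.7839  35.    ]
 kerb [  1.5157 -37.7225  35.    ] cap end [-24.5445 -94.8723  35.    ]
```

```bash
python3 -m pendant '[[2,0,0,0],[5,0,0,0],[8,0,0,0],[11,0,0,0],[14,0,0,0],[17,0,0,0],[20,0,0,0],[23,0,0,0],[26,0,0,0],[29,0,0,0],[32,0,0,0],[35,0,0,0],[38,0,0,0],[40,0,0,0],[42,0,0,0],[44,0,0,0],[45,0,0,0],[45,0,0,0]]'
python3 - <<'E'
from h import *
s=arm.sense();print("tcp",org(s["position"]))
for n in ["wrist"]:
    W=camera(n);cv2.imwrite(f"pics/{n}12.png",cv2.cvtColor(W["pixels"],cv2.COLOR_RGB2BGR));np.save(f"pics/{n}12.npy",W,allow_pickle=True)
E
```

```text
time: 23.65
position: [0.563, -0.0018, 0.0193]
eef_rot: [0.0, 0.753, 0.658, 0.0]
ft_force: [-0.4, -0.2, 0.2]
grip_width: -0.0
tcp [-29.3494 -56.3438  19.3022]
```

View pics/wrist12.png

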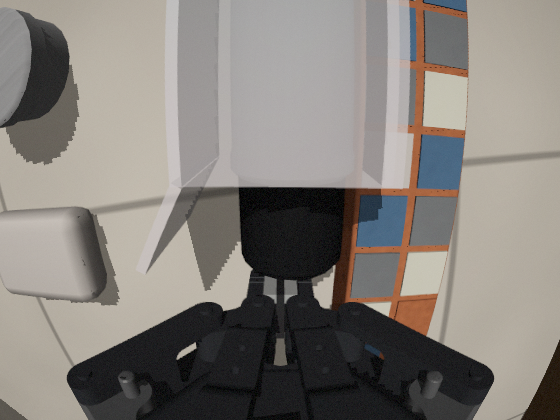

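Cap end at about row 278, mouth edge at row 187; lead-in end at (143,270) is still clear of the gripper links. Creeping to the end wall.

```bash
python3 -m pendant '[[1,0,0,0],[2,0,0,0],[3,0,0,0],[4,0,0,0],[5,0,0,0],[5,0,0,0]]'
python3 -m pendant '[[1,0,0,0],[2,0,0,0],[2,0,0,0]]'
python3 -m pendant '[[1,0,0,0],[2,0,0,0],[2,0,0,0]]'
```

```text
time: 24.3
position: [0.5632, 0.0024, 0.0193]
eef_rot: [0.0, 0.753, 0.658, -0.001]
ft_force: [-2.1, -6.6, 1.3]
grip_width: -0.0002
time: 24.6
position: [0.5627, 0.0026, 0.0193]
eef_rot: [0.0, 0.753, 0.658, -0.002]
ft_force: [-3.4, -17.7, 3.8]
grip_width: -0.0004
time: 24.9
position: [0.5624, 0.0028, 0.0193]
eef_rot: [0.001, 0.752, 0.659, -0.003]
ft_force: [-5.5, -29.3, 6.0]
grip_width: -0.0001
```

```bash
python3 -m pendant '[[-2,0,0,0],[-6,0,0,0],[-20,0,0,0],[-40,0,0,0],[-40,0,0,0]]'
python3 - <<'E'
from h import *
s=arm.sense();print("tcp",org(s["position"]))
for n in ["wrist","scene","top"]:
    W=camera(n);cv2.imwrite(f"pics/{n}13.png",cv2.cvtColor(W["pixels"],cv2.COLOR_RGB2BGR));np.save(f"pics/{n}13.npy",W,allow_pickle=True)
E
```

```text
time: 25.4
position: [0.5585, -0.0344, 0.0193]
eef_rot: [0.0, 0.753, 0.658, -0.0]
ft_force: [-0.0, -0.7, 0.5]
grip_width: 0.0
tcp [-29.403  -89.2707  19.285 ]
```

View pics/wrist13.png

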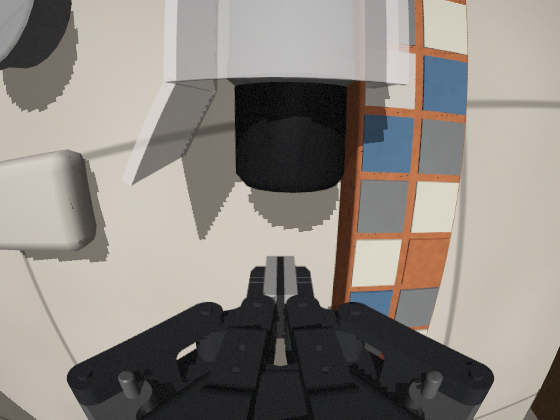

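```bash
python3 -m pendant '[[-10,0,-40,0],[-10,0,-80,0],[-10,0,-130,0],[-10,0,-130,0],[-10,0,-130,0]]'
python3 - <<'E'
from h import *
s=arm.sense();print("tcp",org(s["position"]))
for n in ["wrist"]:
    W=camera(n);cv2.imwrite(f"pics/{n}14.png",cv2.cvtColor(W["pixels"],cv2.COLOR_RGB2BGR));np.save(f"pics/{n}14.npy",W,allow_pickle=True)
im=cv2.imread("pics/wrist14.png")[0:250,150:450]
cv2.imwrite("pics/wrist14c.png",cv2.resize(im,None,fx=2.4,fy=2.4,interpolation=cv2.INTER_CUBIC))
E
```

```text
time: 26.05
position: [0.5583, -0.042, 0.1507]
eef_rot: [0.001, 0.753, 0.658, 0.001]
ft_force: [-0.1, 0.2, -0.0]
grip_width: 0.0001
tcp [-28.5658 -96.848  150.6724]
```

View pics/wrist14c.png

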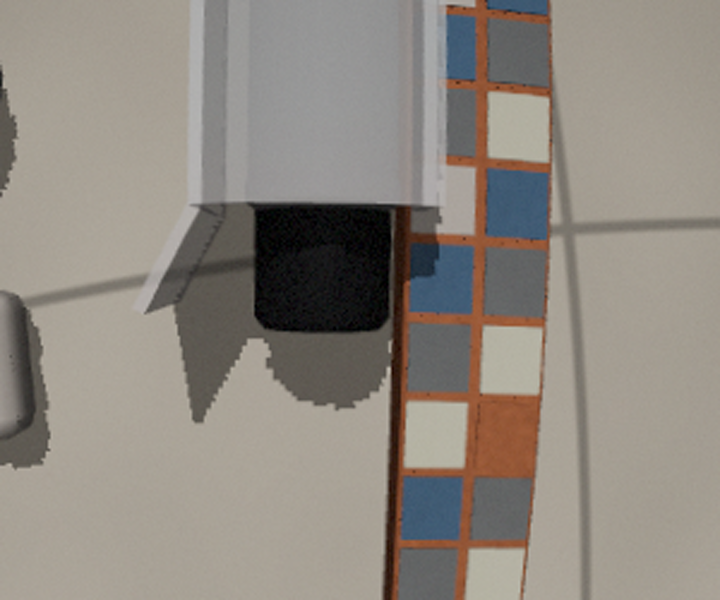

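```bash
python3 - <<'E'
from h import *
W=np.load("pics/wrist14.npy",allow_pickle=True).item()
p=lambda x,y:((x+.5)/2.4-.5+150,(y+.5)/2.4-.5)
print("cam",org(wray(W,(280,210))[0]))
for z in (.026,.035,.047): print("cap end",z,org(watz(W,p(322,331),z)))
print("mouth roof",org(watz(W,p(320,204),.066)),"leadin",org(watz(W,p(140,312),.066)))
print("cap sides",org(watz(W,p(255,270),.026)),org(watz(W,p(391,270),.026)),org(watz(W,p(255,310),.026)),org(watz(W,p(389,310),.026)))
T=np.load("pics/top13.npy",allow_pickle=True).item()
E
```

```text
cam [-29.6454 -17.2039 293.1841]
cap end 0.026 [-25.6517 -41.7446  26.    ]
cap end 0.035 [-25.7862 -40.918   35.    ]
cap end 0.047 [-25.9656 -39.8158  47.    ]
mouth roof [-26.942   -1.0165  66.    ] leadin [-79.5969 -31.684   66.    ]
cap sides [-48.3563 -20.6969  26.    ] [ -2.3645 -20.4843  26.    ] [-48.4599 -34.4353  26.    ] [ -2.8441 -34.2611  26.    ]
```

```bash
python3 -m pendant '[[-50,0,-50,0],[-100,0,-50,0],[-150,0,-50,0],[-150,0,-50,0],[-150,0,-50,0]]'
python3 - <<'E'
from h import *
W=camera("top");im=cv2.cvtColor(W["pixels"],cv2.COLOR_RGB2BGR)
a=cv2.imread("pics/top0.png")
cv2.imwrite("pics/top15.png",np.vstack([a[110:300,80:480],im[110:300,80:480]]))
cv2.imwrite("pics/top15.png",cv2.resize(cv2.imread("pics/top15.png"),None,fx=1.55,fy=1.55))
s=arm.sense();print(s["time"],s["ft_force"],s["joint_vel"])
E
```

```text
time: 26.6
position: [0.5362, -0.1927, 0.1976]
eef_rot: [-0.001, 0.754, 0.657, -0.001]
ft_force: [-0.0, 1.1, -0.3]
grip_width: 0.0
26.65 [ 0.0692  0.1731 -0.4667] [ 0.0382 -0.0067  0.0086  0.0042  0.0041  0.0077]
```

View pics/top15.png

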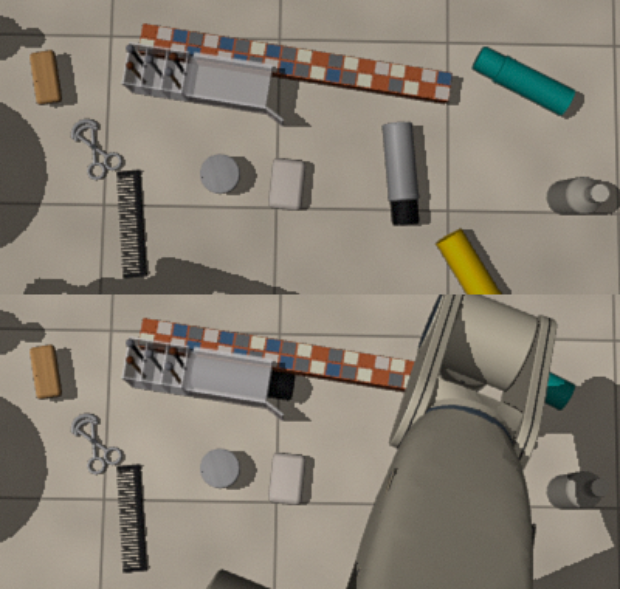

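Before (top half) and after (bottom half) show the soap, tin, comb, curler, nail brush and bottle unmoved. Only the black cap sticks out of the mouth, at about (283,384) in this picture.

```bash
python3 -c "
from rig import workorder; print(workorder.close_job())"
```

```text
the job is handed in; nothing more can be done
None
```

The spray can is in the lane along the kerb, with its base against the end wall and only the cap sticking out. I handed the job in at about 26.7 s.

- **Laying it down:** I picked up the silver, black-capped can, turned it base towards the mouth and set it down about 60 mm from the kerb. With the gripper open, I rolled it up against the kerb using both fingers until contact showed (about 7 N), then backed off. The wrist camera put its axis about 26 mm from the kerb, square within about 1 degree.
- **Pushing it in:** I pushed it by the cap with the gripper shut, straight along the kerb. My checks along the way found it touching the kerb each time. The push stopped at the end wall at about 29 N, and I then withdrew.
- **Last checks:** The cap end measures 40–42 mm outside the mouth, where 40 mm is fully home. The axis is 25–26 mm from the kerb. The soap, tin, comb, curler, nail brush and bottle show no visible movement in before-and-after top views. In the last picture the arm partly hides the yellow and teal look-alikes, but I never went near enough to touch either.
- **Not seen directly:** I did not see the base touch the end wall. I infer it from the cap position and the push force.

No check failed or disagreed by more than 2–4 mm.

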